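Set out a drawer front for finishing

ROBOT

A 7-joint arm with a two-finger parallel gripper is mounted at the origin on the work surface. World frame = base frame: x ahead of the robot, y to its left, z up, the work surface at z = 0. Lengths are in m, angles in rad, forces in N, time in s.
With the tool pointing down it reaches from about 0.425 to 0.825 m from the base axis. Payload 3.6 kg.
Tool frame: the origin (TCP) lies at the very end of the fingers, on their centre line; the grasp point (between the pads) lies 19 mm behind it; y points along the fingers, z is the direction in which the jaws open and shut, and the axes are right-handed (so a half turn about y gives the same grasp; the last joint's range is limited). The gripper opens to 93 mm and grips with 3 to 60 N. Pads are 15 mm wide; open, the fingers measure 128 mm over their backs; the gripper's body (75 mm by 188 mm) begins 65 mm behind the grasp point.
Start: joints at [-1.214, 0.615, -0.013, 1.423, 0.008, 1.103, -0.04], TCP at [0.243, 0.603, 0.219] pointing down, gripper open.
Joint ranges: [-3.12, 3.12], [-0.3, 2.06], [-1.34, 1.32], [0.26, 2.42], [-1.36, 4.5], [0.01, 1.98], [-2.84, 2.84]. Speed limits (rad/s): [2.79, 2.79, 3.14, 3.14, 3.14, 3.14, 3.14].

INTERFACE

Orientations are given as a unit quaternion [x, y, z, w].
In Python, from plant import robot gives the robot as it stands.
- The arm moves only by the tool servo_tool, never from a script. Its arguments are lists of equal length, an entry for each row: "travel": the shift along the world's x, y, z in cm, a list of three; "dr": the turn, a rotation vector about the world's x, y, z in degrees, a list of three. In form: {"travel": [[tx, ty, tz], ...], "dr": [[ax, ay, az], ...]}. A call has 1 to 8 rows; each row is the pose to reach, as a shift and turn from the pose measured when the call began; what a row does not reach only later rows make up. A row lasts 1/8 s, in which the tool goes at most 62.5 mm and 10.7 degrees, less where a joint would pass 70% of its speed; a pose out of reach is approached as far as the arm can. A call with a gripper value outside its range is refused whole. "gripper" is the closure in counts, from 0 (fully open) to 255 (shut), set as the call begins (left out, the last holds). The fingers move at their own pace and stop on an object; the grip force is fixed at half the most. Time passes only in rows, so rows that repeat a pose let the fingers close. It gives the time, the measured TCP pose, the force and the opening at its end, in the units of the state.
- robot.sense(): the state, without advancing time (a new reading comes with each control period).
- robot.grab_frame(name): name is "scene" or "top" or "wrist"; returns a dict with "image" (384x512x3 uint8, red, green, blue), "fov_y" (degrees; the focal length in pixels is half the picture's height over the tangent of half this angle, whatever the lens; pixels are square), "cx", "cy" (the principal point, pixels), "rvec" (rotation vector, rad) and "tvec" (3), from world to camera coordinates, as OpenCV has them. Camera axes: x right, y down, z forward; pixel columns grow to the right and rows downward; lengths in m; the calibration is good to about 2 mm. A picture is of the moment at which its call begins. There is no depth.
- robot.hand_in(): hands the job in, once; it reports no verdict.
The state is a dict: "time_s": time; "joints": joint angles; "dq": joint speeds; "tau": joint torques, N m; "position": TCP position; "ee_rot": TCP orientation; "contact_force": force on the tool from outside, world axes, zero at the start; "moment": the same for the moment, N m; "finger_gap": finger opening in m.
Only numpy, scipy, OpenCV 4.12 (cv2) and the standard library are available. Lean on these libraries where they do the work, as an engineer would, in place of code of your own. Each camera call takes 0.05 s, during which the arm holds its last target.

TASK

Set out the drawer front for finishing on the grey drip board: stand the two wooden supports upright in the two taped oblongs nearest the robot, the dark one at the end (left or right) where the brush pot stands and the pale one at the other, and lay the drawer front on top of both, pull upwards, centred across them and in line with the board. Behind it stand the stain tin in the taped square in front of the brush pot, and the varnish jar in the square in front of the sanding block. Set things down centred and square in their marks, never tip the tin or jar over, and leave the brush pot, sanding block and glue bottle where they are.

Things in the scene. Friction and masses are not known exactly. Their poses are not given: they have to be found in the camera images.
- mat: Fixed grey drip board 250 (x) by 280 (y) by 6 mm, origin at the centre of its underside; x points to the back (away from the robot), y left, z up; yaw up to 13 deg. Blue tape outlines on top, centres in its frame: oblongs 76 (x) by 56 (y) mm at x -55, y +70 and -70 mm (supports); 76 mm squares at x +75, y +70 and -70 mm (tin, jar).
- dark_support: Loose support block of dark brown wood with a small round cork dot on top, 60 (x, length) by 40 (y, width) by 45 mm high, about 100 g, origin at the centre of its underside, z up. Its length x goes along the board's x (in its oblong, either way round).
- pale_support: The same support block in pale wood with a cork dot, 60 (x) by 40 (y) by 45 mm high, about 100 g, origin at the centre of its underside, z up.
- drawer_front: Loose pale wooden drawer front lying flat, 90 (x) by 200 (y) by 18 mm, about 220 g, origin at the centre of its underside, z up. Grip it by the dark wooden pull in the middle of its upper face: 14 mm thick (x), 50 mm long (y), from 18 to 50 mm above the origin. Finally its y lies along the board's y, over both supports (either way round).
- stain_tin: Closed round tin, steel with a red band and red lid centre, 60 mm diameter, 70 mm high, about 250 g, standing, origin at the centre of its underside.
- varnish_jar: Closed round amber glass jar with paper label and white cap, 56 mm diameter up to 60 mm height, cap 52 mm diameter from 64 to 80 mm (total height 80 mm), about 250 g, standing, origin at the centre of its underside.
- brush_pot: Bystander and landmark: aluminium pot with three upright brushes, 68 mm diameter, pot 85 mm high, brushes up to 165 mm; stands on the bench just behind the drip board's left or right half (about x 200, y +75 or -75 mm in the board's frame). Origin at the centre of its underside. Not to be moved.
- sanding_block: Bystander and landmark: cork sanding block with red-brown underside, 65 (x) by 100 (y) by 36 mm high, lying on the bench behind the other half of the drip board. Origin at the centre of its underside. Not to be moved.
- glue_bottle: Bystander: yellow bottle with orange cap, 60 mm diameter, 160 mm high, standing on the bench to the left of the drip board. Origin at the centre of its underside. Not to be moved.

How it is judged:
At the end, for the whole second after the job is handed in: Dark support in the near oblong on the brush pot's side, pale one in the other (14 mm, 0.22 rad); front level on both, centred (15 mm, 0.15 rad), pull up; tin in the far square on the pot's side, jar in the other (15 mm); all upright, released, at rest. Distances in x and in y (((y of brush_pot in the frame of mat above 0 m and x of dark_support in the frame of mat between -0.069 and -0.041 m and y of dark_support in the frame of mat between 0.056 and 0.084 m and x of pale_support in the frame of mat between -0.069 and -0.041 m and y of pale_support in the frame of mat between -0.084 and -0.056 m and x of stain_tin in the frame of mat between 0.06 and 0.09 m and y of stain_tin in the frame of mat between 0.055 and 0.085 m and x of varnish_jar in the frame of mat between 0.06 and 0.09 m and y of varnish_jar in the frame of mat between -0.085 and -0.055 m) or (y of brush_pot in the frame of mat below 0 m and x of dark_support in the frame of mat between -0.069 and -0.041 m and y of dark_support in the frame of mat between -0.084 and -0.056 m and x of pale_support in the frame of mat between -0.069 and -0.041 m and y of pale_support in the frame of mat between 0.056 and 0.084 m and x of stain_tin in the frame of mat between 0.06 and 0.09 m and y of stain_tin in the frame of mat between -0.085 and -0.055 m and x of varnish_jar in the frame of mat between 0.06 and 0.09 m and y of varnish_jar in the frame of mat between 0.055 and 0.085 m)) and x of drawer_front in the frame of mat between -0.07 and -0.04 m and y of drawer_front in the frame of mat between -0.015 and 0.015 m and z of drawer_front in the frame of mat between 0.046 and 0.056 m and angle between each of drawer_front, dark_support, pale_support, stain_tin, varnish_jar's own z axis and vertical below 0.08 rad and angle between the y axis of drawer_front and the y axis of mat, either way round below 0.15 rad and z of dark_support in the frame of mat between 0.002 and 0.01 m and z of pale_support in the frame of mat between 0.002 and 0.01 m and z of stain_tin in the frame of mat between 0.002 and 0.01 m and z of varnish_jar in the frame of mat between 0.002 and 0.01 m and angle between the x axis of each of dark_support, pale_support and the x axis of mat, either way round below 0.22 rad and linear speed of each of dark_support, pale_support, stain_tin, varnish_jar, drawer_front below 0.02 m/s); the robot touches nothing.
It fails at once if the brush pot is pushed away (more than 25 mm) or knocked over (distance of brush_pot from where it was at the start of the episode above 0.025 m or angle between brush_pot's own z axis and vertical above 0.5 rad).
It fails at once if the sanding block is pushed away (more than 25 mm) or knocked over (distance of sanding_block from where it was at the start of the episode above 0.025 m or angle between sanding_block's own z axis and vertical above 0.5 rad).
It fails at once if the glue bottle is pushed away (more than 25 mm) or knocked over (distance of glue_bottle from where it was at the start of the episode above 0.025 m or angle between glue_bottle's own z axis and vertical above 0.5 rad).
It fails at once if the stain tin is tipped over (angle between stain_tin's own z axis and vertical above 0.6 rad).
It fails at once if the varnish jar is tipped over (angle between varnish_jar's own z axis and vertical above 0.6 rad).
It also fails if it takes over 141 s, if anything falls off the work surface, if the arm or the gripper's body presses on something with over 40 N, if the wrist force passes 120 N, or if a joint passes its speed limit or range.

## Working session

There is one attempt and no reset: what is moved stays moved. The work goes in short steps, Python scripts to look and compute and a tool call to move; the robot and the scene stay as the last step left them, time stands still between calls to the robot, and variables do not carry over. Pictures are saved under pics/ and viewed, and the job is handed in when it is done.

Besides the shell and the picture viewer there is one more tool, called after "Request:" as name(argument=value, ...) on one line, values as JSON. servo_tool: Moves the arm, as the interface text tells. Its arguments: {"type":"object","properties":{"travel":{"type":"array","items":{"type":"array","items":{"type":"number"}}},"dr":{"type":"array","items":{"type":"array","items":{"type":"number"}}},"gripper":{"type":"number"}},"required":["travel","dr"]}

```bash
mkdir -p pics; ls; cat > h.py <<'E'
import numpy as np, cv2
from plant import robot
def grab(n,fn):
    f=robot.grab_frame(n); cv2.imwrite('pics/'+fn,f['image'][:,:,::-1]); 
    np.savez('pics/'+fn+'.npz',**f); return f
def K(f):
    h=f['image'].shape[0]; fl=h/2/np.tan(np.radians(f['fov_y'])/2)
    return np.array([[fl,0,f['cx']],[0,fl,f['cy']],[0,0,1.]])
def load(fn): return dict(np.load('pics/'+fn+'.npz'))
def px2w(f,uv,z):
    uv=np.atleast_2d(np.array(uv,float)); R=cv2.Rodrigues(np.array(f['rvec'],float))[0]; t=np.array(f['tvec'],float).ravel()
    d=(np.linalg.inv(K(f))@np.c_[uv,np.ones(len(uv))].T).T@R; c=-R.T@t
    return c+d*((z-c[2])/d[:,2])[:,None]
def w2px(f,p):
    return cv2.projectPoints(np.atleast_2d(np.array(p,float)),np.array(f['rvec'],float),np.array(f['tvec'],float),K(f),None)[0][:,0]
E
python3 - <<'E'
from h import *
for n in ['scene','top','wrist']:
    f=grab(n,n+'0.png'); print(n,f['fov_y'],f['cx'],f['cy'],f['rvec'],f['tvec'])
print(robot.sense())
E
```

```text
pics
scene 49.80839382892199 258.15244598709126 189.90007885797928 [ 2.05676785  0.96539835 -0.49526663] [-0.43566684 -0.23181672  1.83714976]
top 48.26844714039484 257.03373026997997 189.04664247717113 [ 2.17566802 -2.11030783  0.21374052] [0.01121801 0.59110457 1.20861467]
wrist 59.616461292597975 250.4846024335422 187.39504743895748 [-2.41710873 -1.63349291 -0.21135094] [-0.65048957 -0.03115348  0.38953987]
{'time_s': 0.15, 'joints': array([-1.21350627,  0.61567214, -0.01261507,  1.42448836,  0.0081153 ,
        1.10335139, -0.04041713]), 'dq': array([-0.00059853, -0.00359651,  0.00142748, -0.00460022, -0.00044836,
       -0.00223497, -0.00036219]), 'tau': array([ 7.14697162e-04, -4.59347320e+01,  2.09554271e-01, -1.65942746e+01,
       -6.10548095e-02,  1.81576557e-02,  1.72270798e-04]), 'position': array([0.24316004, 0.60218751, 0.21777752]), 'ee_rot': array([ 0.69478121, -0.13495703,  0.13472465, -0.69348031]), 'contact_force': array([-0.43656596,  0.65430762,  0.05288822]), 'moment': array([-0.01826907,  0.01468489, -0.00323814]), 'finger_gap': 0.09281208550774761}
```

View pics/top0.png

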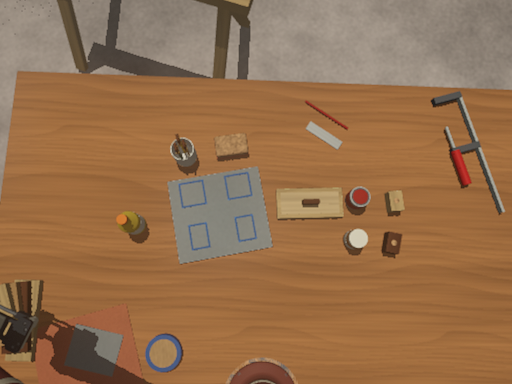

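View pics/scene0.png

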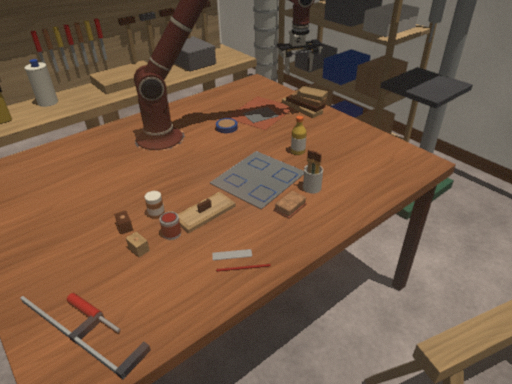

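View pics/wrist0.png

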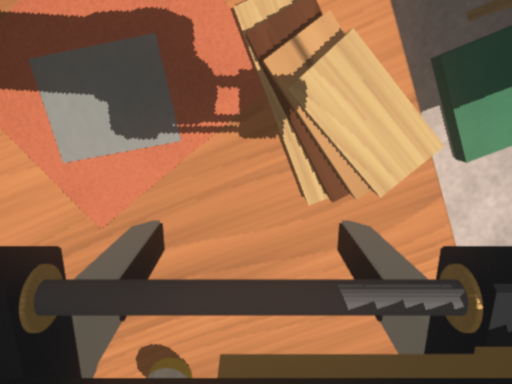

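Top view: the board is at about (220,215), with the brush pot at its left rear (184,153) and the block at (232,146). The front is at (310,204), tin (360,197), jar (357,239), pale support (396,201) and dark support (392,243). I'll zoom in.

```bash
python3 - <<'E'
from h import *
f=load('top0.png'); im=f['image'][:,:,::-1]
a=im[125:275,105:285]; cv2.imwrite('pics/za.png',cv2.resize(a,None,fx=4,fy=4,interpolation=cv2.INTER_CUBIC))
a=im[170:270,265:415]; cv2.imwrite('pics/zb.png',cv2.resize(a,None,fx=5,fy=5,interpolation=cv2.INTER_CUBIC))
for n,uv,z in [('front',(310,204),.018),('tin',(360,197),.07),('jar',(357,239),.08),('pale',(396,201),.045),('dark',(392,243),.045),('pot',(184,153),.085),('matc',(220,215),.006)]: print(n,px2w(f,uv,z).round(3))
E
```

```text
front [[ 0.556 -0.132  0.018]]
tin [[ 0.574 -0.27   0.07 ]]
jar [[ 0.451 -0.257  0.08 ]]
pale [[ 0.569 -0.384  0.045]]
dark [[ 0.445 -0.369  0.045]]
pot [[0.683 0.244 0.085]]
matc [[0.515 0.137 0.006]]
```

```bash
sleep 1; ls pics
```

```text
scene0.png
scene0.png.npz
top0.png
top0.png.npz
wrist0.png
wrist0.png.npz
za.png
zb.png
```

View pics/za.png

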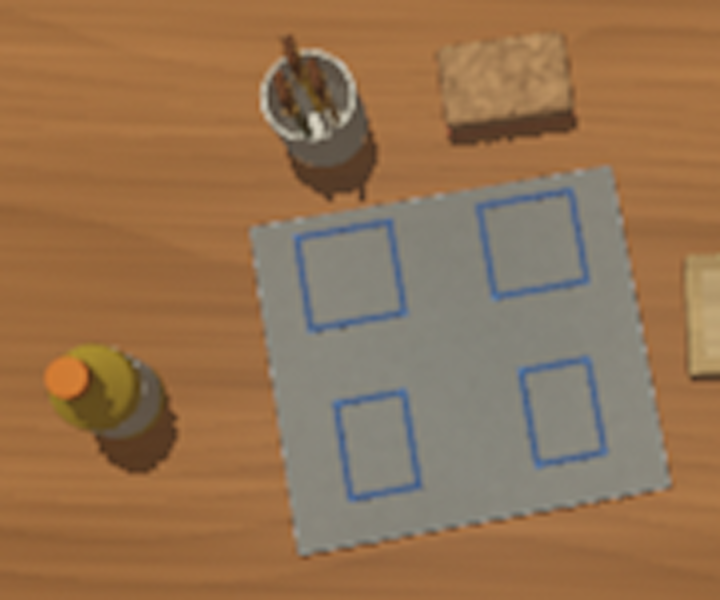

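View pics/zb.png

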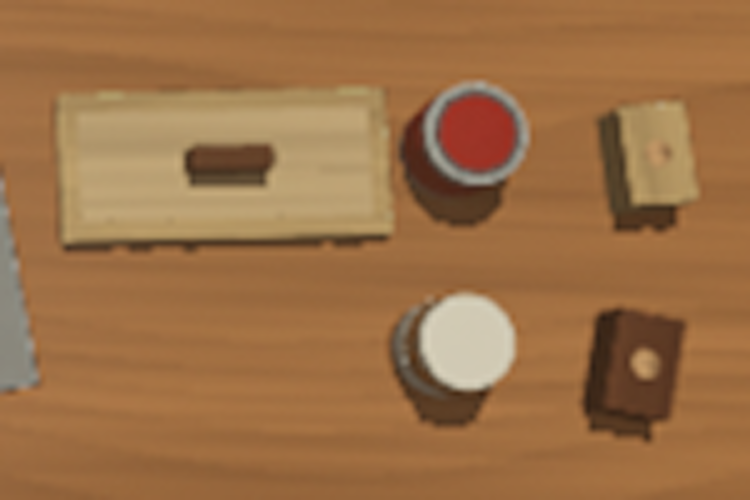

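```bash
cat > m.py <<'E'
from h import *
from scipy.optimize import least_squares
f=load('top0.png')
A=lambda p:np.array([105,125])+(np.array(p,float)+.5)/4-.5
B=lambda p:np.array([265,170])+(np.array(p,float)+.5)/5-.5
pts=[];mod=[]
def rect(cx,cy,lx,ly): return [(cx+lx/2,cy+ly/2),(cx+lx/2,cy-ly/2),(cx-lx/2,cy-ly/2),(cx-lx/2,cy+ly/2)]
for q,r in [([(250,228),(610,168),(670,487),(300,555)],rect(0,0,250,280)),
 ([(297,236),(391,221),(407,314),(311,330)],rect(75,70,76,76)),
 ([(477,204),(573,189),(588,283),(495,298)],rect(75,-70,76,76)),
 ([(335,402),(406,391),(420,488),(350,500)],rect(-55,70,76,56)),
 ([(520,369),(590,357),(606,454),(537,467)],rect(-55,-70,76,56))]: pts+=q;mod+=r
def fit(w,m):
    m=np.array(m)/1000
    def g(p):
        c,s=np.cos(p[2]),np.sin(p[2]); return (m@np.array([[c,s],[-s,c]])+p[:2]-w[:,:2]).ravel()
    r=least_squares(g,[.5,0,0]); return r.x, np.abs(r.fun).max()
M,e=fit(px2w(f,A(pts),.006),mod); print('mat',M.round(4),np.degrees(M[2]),e)
def b2w(x,y):
    c,s=np.cos(M[2]),np.sin(M[2]); return np.array([M[0]+c*x-s*y,M[1]+s*x+c*y])
if __name__=='__main__':
    for n,x,y in [('darkT',-.055,.07),('paleT',-.055,-.07),('frontT',-.055,0),('tinT',.075,.07),('jarT',.075,-.07)]: print(n,b2w(x,y).round(4))
    for n,c,z,r in [('front',[(58,95),(386,88),(392,237),(63,243)],.018,rect(0,0,90,200)),('pale',[(619,105),(687,101),(697,200),(630,208)],.045,rect(0,0,60,40)),('dark',[(610,311),(684,321),(670,420),(598,407)],.045,rect(0,0,60,40))]:
        p,e=fit(px2w(f,B(c),z),r); print(n,p.round(4),np.degrees(p[2]).round(1),'err',e.round(4))
    print('tin',px2w(f,B((476,134.5)),.07),'jar',px2w(f,B((467,342)),.08),'pulltop',px2w(f,B((230,158)),.05))
    print('bottle',px2w(f,A((68,378)),.16),'pot',px2w(f,A((309,95)),.085),'sand',px2w(f,A((505,79)),.036))
    from scipy.spatial.transform import Rotation as R
    s=robot.sense(); print(R.from_quat(s['ee_rot']).as_matrix().round(3))
    for d,c in [('front',[(58,95)])]: pass
E
python3 m.py
```

```text
mat [0.5195 0.1395 0.207 ] 11.86267438948557 0.0026030155386169707
darkT [0.4513 0.1967]
paleT [0.48   0.0597]
frontT [0.4656 0.1282]
tinT [0.5785 0.2234]
jarT [0.6073 0.0864]
front [ 0.5599 -0.1311  0.0506] 2.9 err 0.0014
pale [ 0.5714 -0.3849  0.0895] 5.1 err 0.0016
dark [ 0.4464 -0.371  -0.1485] -8.5 err 0.0022
tin [[ 0.57503196 -0.26943014  0.07      ]] jar [[ 0.45412836 -0.26001543  0.08      ]] pulltop [[ 0.55960933 -0.12910909  0.05      ]]
bottle [[0.47961596 0.38486504 0.16      ]] pot [[0.69661721 0.2506307  0.085     ]] sand [[0.72748217 0.1117928  0.036     ]]
[[ 0.927 -0.001  0.374]
 [-0.374 -0.002  0.927]
 [ 0.    -1.    -0.002]]
```

Request:
servo_tool(travel=[[25.7,-50.2,0],[25.7,-50.2,0],[25.7,-50.2,0],[25.7,-50.2,0],[25.7,-50.2,0],[25.7,-50.2,0],[25.7,-50.2,0],[25.7,-50.2,0]], dr=[[0,0,7],[0,0,13.5],[0,0,13.5],[0,0,13.5],[0,0,13.5],[0,0,13.5],[0,0,13.5],[0,0,13.5]], gripper=0)

```text
time_s: 1.15
position: [0.4715, 0.1556, 0.2179]
ee_rot: [0.706, -0.052, 0.052, -0.705]
contact_force: [0.8, 0.1, 0.3]
finger_gap: 0.0932
```

Request:
servo_tool(travel=[[-1,-52.7,-2],[-1,-52.7,-2],[-1,-52.7,-2],[-1,-52.7,-2],[-2.5,-52.7,-4],[-2.5,-52.7,-6],[-2.5,-52.7,-8],[-2.5,-52.7,-8]], dr=[[0,0,0],[0,0,0],[0,0,0],[0,0,0],[0,0,0],[0,0,0],[0,0,0],[0,0,0]])

```text
time_s: 2.15
position: [0.4491, -0.3356, 0.1497]
ee_rot: [0.706, -0.052, 0.052, -0.705]
contact_force: [0.3, 0.1, 0.7]
finger_gap: 0.093
```

Request:
servo_tool(travel=[[-0.3,-3.5,0],[-0.3,-3.5,-3],[-0.3,-3.5,-3]], dr=[[0,0,0],[0,0,0],[0,0,0]])

```text
time_s: 2.52
position: [0.4443, -0.3695, 0.1174]
ee_rot: [-0.704, 0.054, -0.051, 0.706]
contact_force: [-0.3, 0.1, 0.2]
finger_gap: 0.0933
```

```bash
python3 - <<'E'
from h import *
f=grab('wrist','w1.png'); s=robot.sense(); print(s['position'],s['time_s'])
print(w2px(f,[[.4464,-.371,.045]]))
E
```

```text
[ 0.44554341 -0.36964803  0.11885543] 2.575
[[246.58304646 200.23786107]]
```

View pics/w1.png

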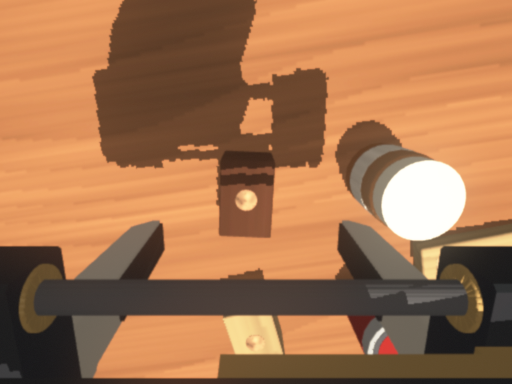

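Wrist view: the dark block's cork dot is at (246,200), which matches the prediction. Descending.

Request:
servo_tool(travel=[[0.1,-0.1,-4],[0.1,-0.1,-8],[0.1,-0.1,-10.6],[0.1,-0.1,-10.6],[0.1,-0.1,-10.6]], dr=[[0,0,0],[0,0,0],[0,0,0],[0,0,0],[0,0,0]])

```text
time_s: 3.2
position: [0.4479, -0.3711, 0.0146]
ee_rot: [0.706, -0.051, 0.052, -0.705]
contact_force: [0.2, -0.2, -0.0]
finger_gap: 0.093
```

Request:
servo_tool(travel=[[0,0,0],[0,0,0],[0,0,0],[0,0,0],[0,0,0],[0,0,0]], dr=[[0,0,0],[0,0,0],[0,0,0],[0,0,0],[0,0,0],[0,0,0]], gripper=255)

```text
time_s: 3.95
position: [0.4479, -0.3713, 0.0145]
ee_rot: [0.706, -0.051, 0.052, -0.705]
contact_force: [0.2, -0.4, 0.2]
finger_gap: 0.0398
```

Request:
servo_tool(travel=[[0,0,5],[0,0,10],[1,6,12],[1,56.8,12],[1,56.8,12],[1,56.8,12],[1,56.8,12],[1,56.8,12]], dr=[[0,0,0],[0,0,0],[0,0,5],[0,0,10],[0,0,15],[0,0,20.4],[0,0,20.4],[0,0,20.4]])

```text
time_s: 4.95
position: [0.4576, 0.0016, 0.1344]
ee_rot: [0.704, 0.074, -0.073, -0.703]
contact_force: [0.1, -0.4, -0.3]
finger_gap: 0.0401
```

Request:
servo_tool(travel=[[-0.2,19.5,0],[-0.5,19.5,0],[-0.5,19.5,0],[-0.5,19.5,-3],[-0.5,19.5,-7],[-0.5,19.5,-7],[-0.5,19.5,-7]], dr=[[0,0,0],[0,0,0],[0,0,0],[0,0,0],[0,0,0],[0,0,0],[0,0,0]])

```text
time_s: 5.82
position: [0.4532, 0.1965, 0.0653]
ee_rot: [0.704, 0.075, -0.073, -0.703]
contact_force: [0.7, -0.4, -0.3]
finger_gap: 0.0398
```

```bash
cat > v.py <<'E'
import sys
from m import *
n=sys.argv[1]; f=grab('wrist',n); s=robot.sense(); print(s['position'].round(4),s['time_s'],s['finger_gap'])
from scipy.spatial.transform import Rotation as R
z=R.from_quat(s['ee_rot']).as_matrix()[:,2]; print('yaw',np.degrees(np.arctan2(-z[0],z[1])))
E
python3 v.py w2.png
```

```text
mat [0.5195 0.1395 0.207 ] 11.86267438948557 0.0026030155386169707
[0.4537 0.1966 0.0657] 5.875 0.03983648316387
yaw 11.936622192510209
```

View pics/w2.png

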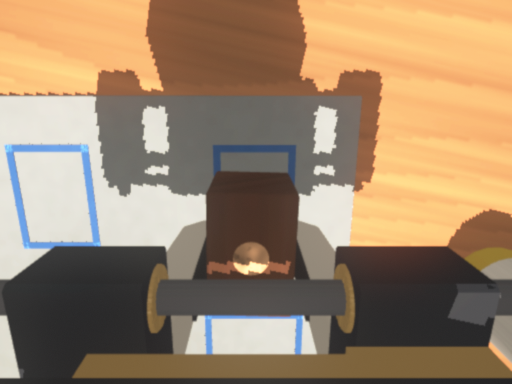

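Wrist view: dot at (251,258); oblong corners at (213,148), (296,148), (206,318) and (302,318).

```bash
python3 - <<'E'
from m import *
f=load('w2.png')
print('dot',px2w(f,(251,258),.0962)); q=px2w(f,[(213,147),(296,147),(302,317),(206,317)],.006); print(q,q.mean(0),b2w(-.055,.07))
q=px2w(f,[(6,147),(88,147),(100,246),(23,246)],.006);print(q.mean(0),b2w(-.055,-.07))
E
```

```text
mat [0.5195 0.1395 0.207 ] 11.86267438948557 0.0026030155386169707
dot [[0.4507193 0.197512  0.0962   ]]
[[0.42080926 0.16504929 0.006     ]
 [0.40918537 0.21961563 0.006     ]
 [0.53643338 0.25622203 0.006     ]
 [0.55197466 0.18349268 0.006     ]] [0.47960067 0.20609491 0.006     ] [0.45125355 0.19671842]
[0.4795603  0.06293751 0.006     ] [0.48003288 0.05970838]
```

Request:
servo_tool(travel=[[0.1,0.2,-2.5],[0.1,0.2,-4],[0.1,0.2,-4.5],[0.1,0.2,-4.5],[0.1,0.2,-4.5]], dr=[[0,0,0],[0,0,0],[0,0,0],[0,0,0],[0,0,0]])

```text
time_s: 6.5
position: [0.455, 0.1987, 0.0212]
ee_rot: [0.703, 0.075, -0.072, -0.703]
contact_force: [0.7, 0.5, 0.5]
finger_gap: 0.0404
```

Request:
servo_tool(travel=[[0,0,-0.1],[0,0,-0.1]], dr=[[0,0,0],[0,0,0]])

```text
time_s: 6.75
position: [0.4552, 0.1988, 0.0206]
ee_rot: [-0.703, -0.076, 0.071, 0.703]
contact_force: [1.2, 0.1, 1.5]
finger_gap: 0.0398
```

Request:
servo_tool(travel=[[0,0,0],[0,0,0],[0,0,0],[0,0,4],[0,0,9],[0,-6,12],[0,-12,12]], dr=[[0,0,0],[0,0,0],[0,0,0],[0,0,0],[0,0,0],[0,0,0],[0,0,0]], gripper=0)

```text
time_s: 7.62
position: [0.4571, 0.0806, 0.1428]
ee_rot: [-0.703, -0.079, 0.071, 0.703]
contact_force: [0.7, -0.8, -0.3]
finger_gap: 0.0925
```

```bash
python3 v.py w3.png; python3 - <<'E'
from h import *
f=grab('top','t3.png'); im=f['image'][:,:,::-1]
a=im[125:275,105:285]; cv2.imwrite('pics/zt3.png',cv2.resize(a,None,fx=4,fy=4,interpolation=cv2.INTER_CUBIC))
E
```

```text
mat [0.5195 0.1395 0.207 ] 11.86267438948557 0.0026030155386169707
[0.4554 0.0679 0.1418] 7.675 0.09298141542367476
yaw 11.17747122010369
```

View pics/w3.png

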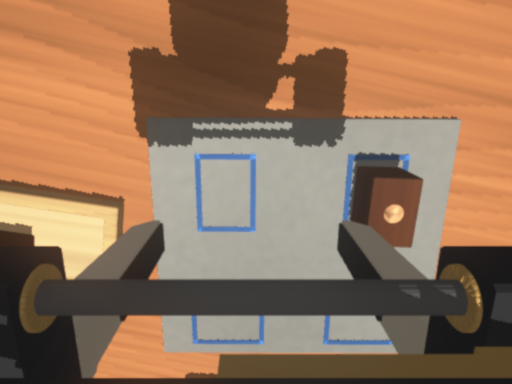

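View pics/zt3.png

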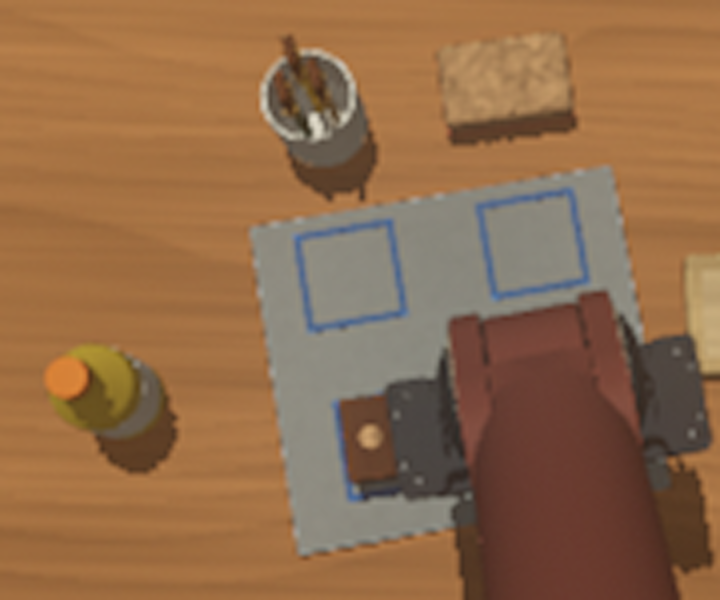

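Wrist view: dark block in its oblong, dot at (394,213). Top view: dot at zoomed (370,436).

```bash
python3 - <<'E'
from m import *
f=load('w3.png'); print(px2w(f,(394,213),.051)); print('ob near/far',px2w(f,[(196,156),(255,156),(255,230),(200,230)],.006).mean(0),b2w(-.055,-.07))
f=load('top0.png'); p=px2w(f,A((370,436)),.051)[0]; print(p,b2w(-.055,.07))
E
```

```text
mat [0.5195 0.1395 0.207 ] 11.86267438948557 0.0026030155386169707
[[0.45271385 0.20008411 0.051     ]]
ob near/far [0.47973467 0.06372334 0.006     ] [0.48003288 0.05970838]
[0.45474732 0.19779598 0.051     ] [0.45125355 0.19671842]
```

Request:
servo_tool(travel=[[11.6,-45.3,0],[11.6,-45.3,0],[11.6,-45.3,0],[11.6,-45.3,0],[11.6,-45.3,0],[11.6,-45.3,0],[11.6,-45.3,0],[11.6,-45.3,-2]], dr=[[0,0,-6.3],[0,0,-6.3],[0,0,-6.3],[0,0,-6.3],[0,0,-6.3],[0,0,-6.3],[0,0,-6.3],[0,0,-6.3]])

```text
time_s: 8.72
position: [0.5718, -0.3856, 0.1221]
ee_rot: [0.71, 0.032, -0.026, -0.703]
contact_force: [0.5, 0.4, 0.2]
finger_gap: 0.093
```

Request:
servo_tool(travel=[[0,0,0],[0,0,0]], dr=[[0,0,0],[0,0,0]])

```text
time_s: 8.98
position: [0.572, -0.3841, 0.1218]
ee_rot: [0.709, 0.032, -0.026, -0.704]
contact_force: [0.9, 0.1, -0.3]
finger_gap: 0.0931
```

```bash
python3 v.py w4.png; python3 - <<'E'
from h import *
print(w2px(load('w4.png'),[.5714,-.3849,.045]))
E
```

```text
mat [0.5195 0.1395 0.207 ] 11.86267438948557 0.0026030155386169707
[ 0.5725 -0.3834  0.1223] 9.025 0.09297525903800291
yaw 4.786389983856273
[[248.40854323 193.28242283]]
```

View pics/w4.png

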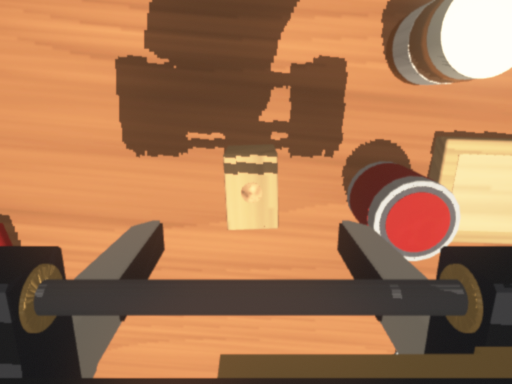

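Pale dot at (252,192), about 2.5 mm off the prediction. Descending with the jaws half closed to stay clear of the tin.

Request:
servo_tool(travel=[[0,0,-3],[0,0,-6],[0,-0.1,-9],[0,-0.1,-10.8],[0,-0.1,-10.8],[0,-0.1,-10.8]], dr=[[0,0,0],[0,0,0],[0,0,0],[0,0,0],[0,0,0],[0,0,0]], gripper=60)

```text
time_s: 9.78
position: [0.5737, -0.3845, 0.0159]
ee_rot: [0.709, 0.034, -0.026, -0.703]
contact_force: [-0.9, 0.3, 0.8]
finger_gap: 0.0713
```

Request:
servo_tool(travel=[[0,0,0],[0,0,0],[0,0,0],[0,0,0],[0,0,0]], dr=[[0,0,0],[0,0,0],[0,0,0],[0,0,0],[0,0,0]], gripper=255)

```text
time_s: 10.4
position: [0.5737, -0.3845, 0.0161]
ee_rot: [0.709, 0.034, -0.026, -0.703]
contact_force: [-0.4, 1.1, 2.4]
finger_gap: 0.0401
```

Request:
servo_tool(travel=[[0,0,6],[0,0,12],[-9.2,44.5,12],[-9.2,44.5,12],[-9.2,44.5,12],[-9.2,44.5,12],[-9.2,44.5,12],[-9.2,44.5,12]], dr=[[0,0,0],[0,0,0],[0,0,2],[0,0,4],[0,0,7.1],[0,0,7.1],[0,0,7.1],[0,0,7.1]])

```text
time_s: 11.4
position: [0.4973, -0.0154, 0.1361]
ee_rot: [0.706, 0.078, -0.069, -0.701]
contact_force: [1.1, 0.8, -1.6]
finger_gap: 0.0399
```

Request:
servo_tool(travel=[[-1.5,7.6,0],[-1.5,7.6,-3],[-1.5,7.6,-7],[-1.5,7.6,-7],[-1.5,7.6,-7]], dr=[[0,0,0],[0,0,0],[0,0,0],[0,0,0],[0,0,0]])

```text
time_s: 12.02
position: [0.483, 0.0602, 0.0669]
ee_rot: [0.706, 0.078, -0.068, -0.701]
contact_force: [0.5, -0.6, -0.9]
finger_gap: 0.0401
```

```bash
python3 v.py w5.png
```

```text
mat [0.5195 0.1395 0.207 ] 11.86267438948557 0.0026030155386169707
[0.4834 0.0602 0.0673] 12.075 0.040224915712448385
yaw 11.83706742055588
```

View pics/w5.png

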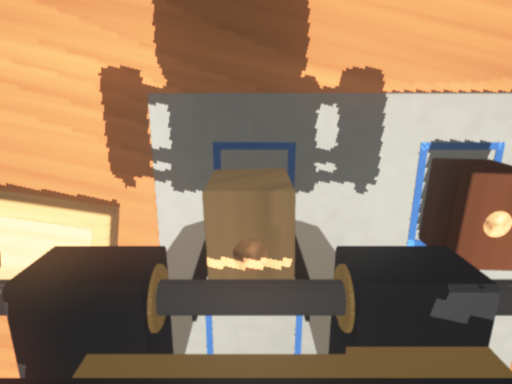

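Wrist view: pale dot at (249,251); the oblong's near edge is at row 143, columns 213 to 296.

```bash
python3 - <<'E'
from m import *
f=load('w5.png'); d=px2w(f,(249,251),.0962)[0]; e=px2w(f,[(213,143),(296,143)],.006).mean(0)
c,s=np.cos(M[2]),np.sin(M[2]); t=e[:2]+.038*np.array([c,s]); print(d,t,b2w(-.055,-.07), 'dark',px2w(f,(497,224),.051))
E
```

```text
mat [0.5195 0.1395 0.207 ] 11.86267438948557 0.0026030155386169707
[0.47780209 0.06004368 0.0962    ] [0.48013264 0.06307618] [0.48003288 0.05970838] dark [[0.45328435 0.19948211 0.051     ]]
```

Request:
servo_tool(travel=[[0.2,0.2,-2.5],[0.2,0.2,-4],[0.2,0.2,-4.5],[0.2,0.2,-4.5],[0.2,0.2,-4.6],[0.2,0.2,-4.6]], dr=[[0,0,0],[0,0,0],[0,0,0],[0,0,0],[0,0,0],[0,0,0]])

```text
time_s: 12.82
position: [0.486, 0.0622, 0.022]
ee_rot: [0.706, 0.078, -0.067, -0.701]
contact_force: [0.3, -0.1, 3.2]
finger_gap: 0.0401
```

Request:
servo_tool(travel=[[0,0,0],[0,0,0],[0,0,0],[0,0,4],[0,0,9],[2,-8,13],[2,-16,13],[2,-16,13]], dr=[[0,0,0],[0,0,0],[0,0,0],[0,0,0],[0,0,0],[0,0,0],[0,0,0],[0,0,0]], gripper=0)

```text
time_s: 13.82
position: [0.5059, -0.101, 0.1528]
ee_rot: [0.707, 0.078, -0.066, -0.7]
contact_force: [0.2, -0.4, -0.4]
finger_gap: 0.0931
```

```bash
python3 v.py w6.png; python3 - <<'E'
from h import *
f=grab('top','t6.png'); im=f['image'][:,:,::-1]
a=im[125:275,105:285]; cv2.imwrite('pics/zt6.png',cv2.resize(a,None,fx=4,fy=4,interpolation=cv2.INTER_CUBIC))
E
```

```text
mat [0.5195 0.1395 0.207 ] 11.86267438948557 0.0026030155386169707
[ 0.506  -0.1087  0.1532] 13.875 0.09309133576726616
yaw 11.160509808540533
```

View pics/w6.png

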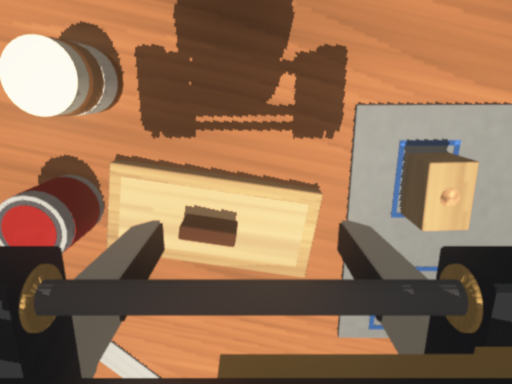

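View pics/zt6.png

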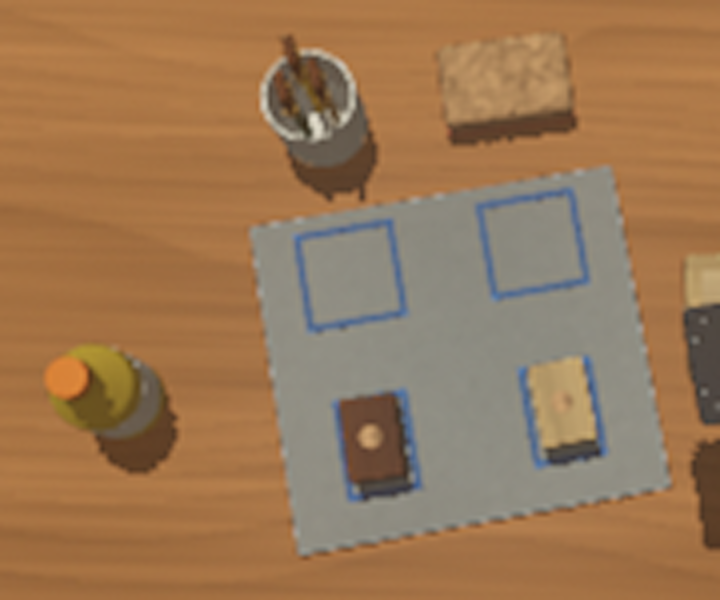

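```bash
python3 - <<'E'
from m import *
f=load('t6.png')
for n,p in [('dark',(370,436)),('pale',(564,402))]: print(n,px2w(f,A(p),.051))
f=load('w6.png'); print('pull',px2w(f,(211,220),.05), 'pale',px2w(f,(450,196),.051))
print(px2w(f,[(117,162),(320,190),(304,275),(112,243)],.018), robot.sense()['joints'].round(2),b2w(-.055,-.07))
E
```

```text
mat [0.5195 0.1395 0.207 ] 11.86267438948557 0.0026030155386169707
dark [[0.45474732 0.19779598 0.051     ]]
pale [[0.48343497 0.05928664 0.051     ]]
pull [[ 0.54399841 -0.1272714   0.05      ]] pale [[0.48160645 0.06251254 0.051     ]]
[[ 0.5192767  -0.22273813  0.018     ]
 [ 0.50679944 -0.03507316  0.018     ]
 [ 0.59576165 -0.0277597   0.018     ]
 [ 0.60103371 -0.21971902  0.018     ]] [ 0.16  0.48 -0.01  1.91  0.02  0.73  1.91] [0.48003288 0.05970838]
```

Request:
servo_tool(travel=[[1,0,0],[2,-1,0],[4,-2,0],[5.3,-2.1,0],[5.3,-2.1,0],[5.3,-2.1,0],[5.3,-2.1,0],[5.3,-2.1,0]], dr=[[0,0,-10],[0,0,-20],[0,0,-30],[0,0,-40],[0,0,-50],[0,0,-60],[0,0,-70],[0,0,-80]])

```text
time_s: 14.92
position: [0.5585, -0.1245, 0.1521]
ee_rot: [0.59, -0.399, 0.402, -0.576]
contact_force: [-0.2, -0.2, 0.2]
finger_gap: 0.0932
```

Request:
servo_tool(travel=[[0,0,0],[0,0,-2],[0,0,-4],[0,0,-4]], dr=[[0,0,-10],[0,0,-18.5],[0,0,-18.5],[0,0,-18.5]])

```text
time_s: 15.42
position: [0.5572, -0.1227, 0.1103]
ee_rot: [0.519, -0.49, 0.487, -0.503]
contact_force: [0.6, 0.3, 0.7]
finger_gap: 0.0935
```

```bash
python3 v.py w7.png; python3 - <<'E'
from h import *
print(w2px(load('w7.png'),[[.5597,-.130,.05],[.5597,-.105,.05],[.5597,-.155,.05]]))
from scipy.spatial.transform import Rotation as R
print(R.from_quat(robot.sense()['ee_rot']).as_matrix().round(3))
E
```

```text
mat [0.5195 0.1395 0.207 ] 11.86267438948557 0.0026030155386169707
[ 0.5581 -0.1234  0.1114] 15.475 0.09307577214483682
yaw -87.46154621631585
[[253.93569224 213.29631074]
 [255.69663955 179.29353638]
 [252.27136079 245.43349409]]
[[ 0.044 -0.016  0.999]
 [-0.999 -0.014  0.044]
 [ 0.013 -1.    -0.016]]
```

View pics/w7.png

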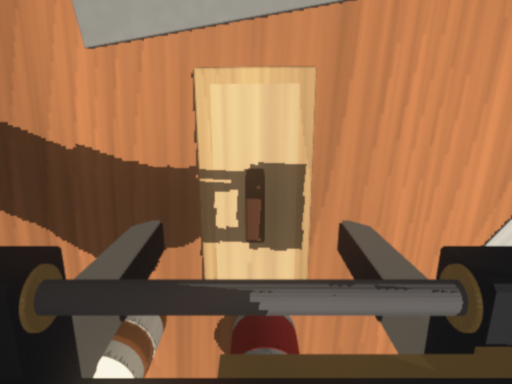

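Pull is at columns 245–265, rows 168–242, and the jaws straddle it. I'll correct the roughly 1° tool tilt and descend.

Request:
servo_tool(travel=[[0.1,-0.6,-2],[0.1,-0.6,-5],[0.1,-0.6,-7.5],[0.1,-0.6,-8.7],[0.1,-0.6,-8.7],[0.1,-0.6,-8.7]], dr=[[0.8,-0.9,0],[0.8,-0.9,0],[0.8,-0.9,0],[0.8,-0.9,0],[0.8,-0.9,0],[0.8,-0.9,0]], gripper=90)

```text
time_s: 16.23
position: [0.5599, -0.1296, 0.0256]
ee_rot: [-0.511, 0.488, -0.489, 0.511]
contact_force: [0.2, 0.5, 0.3]
finger_gap: 0.0602
```

Request:
servo_tool(travel=[[0,0,0],[0,0,0],[0,0,0],[0,0,0],[0,0,0],[0,0,0]], dr=[[0,0,0],[0,0,0],[0,0,0],[0,0,0],[0,0,0],[0,0,0]], gripper=255)

```text
time_s: 16.98
position: [0.5598, -0.1297, 0.0255]
ee_rot: [-0.511, 0.488, -0.489, 0.511]
contact_force: [-0.0, -0.8, -0.0]
finger_gap: 0.014
```

```bash
python3 v.py w8.png; python3 - <<'E'
from h import *
from scipy.spatial.transform import Rotation as R
print(R.from_quat(robot.sense()['ee_rot']).as_matrix().round(3))
E
```

```text
mat [0.5195 0.1395 0.207 ] 11.86267438948557 0.0026030155386169707
[ 0.5598 -0.1296  0.0255] 17.025 0.013695689763367252
yaw -87.43773394457618
[[ 0.045  0.002  0.999]
 [-0.999 -0.     0.045]
 [ 0.    -1.     0.002]]
```

View pics/w8.png

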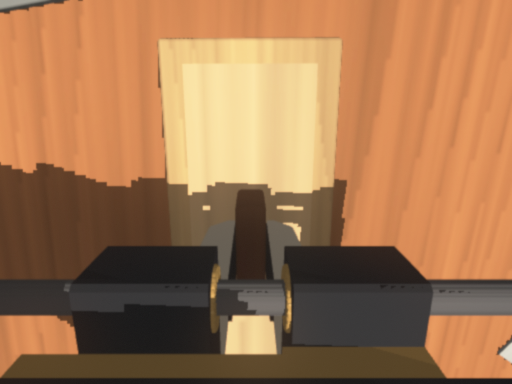

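```bash
python3 - <<'E'
from m import *
print(px2w(load('w8.png'),[(159,40),(340,40)],.018))
f=load('top0.png');print(px2w(f,[B((58,95)),B((63,243)),B((386,88)),B((392,237))],.018))
E
```

```text
mat [0.5195 0.1395 0.207 ] 11.86267438948557 0.0026030155386169707
[[ 0.51239862 -0.03236017  0.018     ]
 [ 0.59886155 -0.02835844  0.018     ]]
[[ 0.59949583 -0.0294138   0.018     ]
 [ 0.50989754 -0.03422623  0.018     ]
 [ 0.61040815 -0.22876511  0.018     ]
 [ 0.51964397 -0.23183527  0.018     ]]
```

Request:
servo_tool(travel=[[0,0,3],[0,0,8],[0,0,13],[-4,8,13],[-9.2,26,13],[-9.2,26,13],[-9.2,26,13],[-9.2,26,13]], dr=[[0,0,0],[0,0,0],[0,0,0],[0,0,3],[0,0,6],[0,0,9.3],[0,0,9.3],[0,0,9.3]])

```text
time_s: 18.02
position: [0.4652, 0.1349, 0.1547]
ee_rot: [-0.55, 0.445, -0.443, 0.551]
contact_force: [1.3, -0.3, -2.7]
finger_gap: 0.0136
```

Request:
servo_tool(travel=[[0.2,-0.6,-3],[0.2,-0.6,-5],[0.2,-0.6,-5]], dr=[[0,0,0],[0,0,0],[0,0,0]])

```text
time_s: 18.4
position: [0.4655, 0.1286, 0.1033]
ee_rot: [0.552, -0.446, 0.442, -0.549]
contact_force: [-0.5, 0.1, -3.9]
finger_gap: 0.0136
```

```bash
python3 v.py w9.png; python3 - <<'E'
from h import *
from scipy.spatial.transform import Rotation as R
print(R.from_quat(robot.sense()['ee_rot']).as_matrix().round(3))
f=grab('top','t9.png'); im=f['image'][:,:,::-1]
a=im[125:275,105:285]; cv2.imwrite('pics/zt9.png',cv2.resize(a,None,fx=4,fy=4,interpolation=cv2.INTER_CUBIC))
E
```

```text
mat [0.5195 0.1395 0.207 ] 11.86267438948557 0.0026030155386169707
[0.4666 0.1287 0.1043] 18.45 0.013966353408191993
yaw -77.78960736301438
[[ 0.211 -0.003  0.977]
 [-0.977  0.001  0.212]
 [-0.002 -1.    -0.003]]
```

View pics/w9.png

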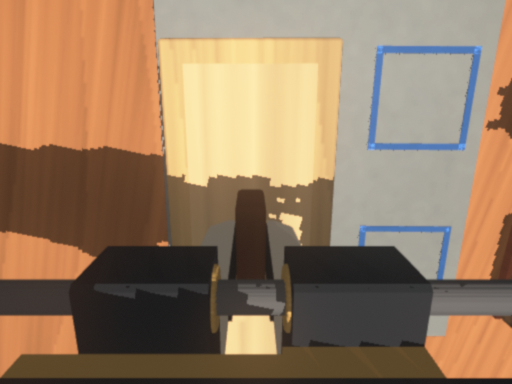

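View pics/zt9.png

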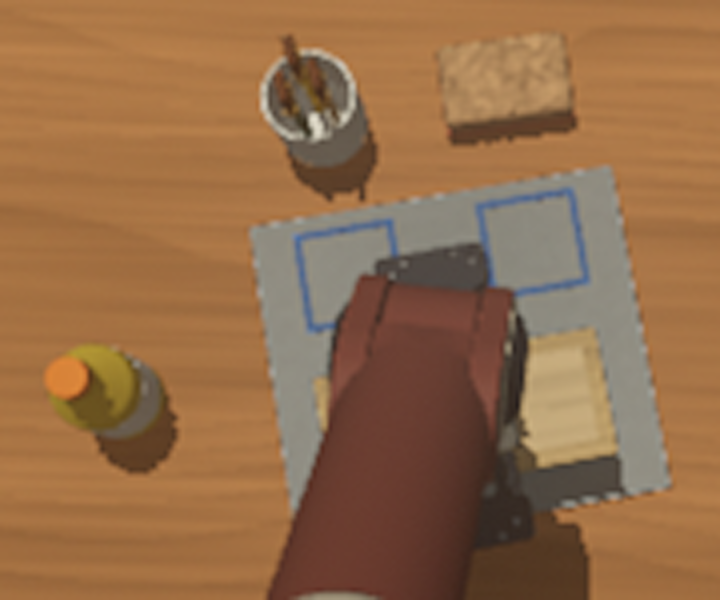

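Front is square to the board tape in both views. Lowering.

Request:
servo_tool(travel=[[0.1,0,-1.5],[0.1,0,-2.4],[0.1,0,-2.7],[0.1,0,-2.7],[0.1,0,-2.7]], dr=[[0,0,0],[0,0,0],[0,0,0],[0,0,0],[0,0,0]])

```text
time_s: 19.12
position: [0.4686, 0.1288, 0.0781]
ee_rot: [-0.55, 0.445, -0.443, 0.551]
contact_force: [-0.3, 0.0, -1.9]
finger_gap: 0.014
```

Request:
servo_tool(travel=[[-0.1,0,-0.15],[-0.1,0,-0.15],[-0.1,0,-0.15]], dr=[[0,0,0],[0,0,0],[0,0,0]])

```text
time_s: 19.5
position: [0.4677, 0.1288, 0.0767]
ee_rot: [-0.55, 0.445, -0.443, 0.551]
contact_force: [-0.2, -0.4, -3.5]
finger_gap: 0.0137
```

Request:
servo_tool(travel=[[0,0,-0.15],[0,0,-0.15],[0,0,-0.15]], dr=[[0,0,0],[0,0,0],[0,0,0]])

```text
time_s: 19.88
position: [0.4677, 0.1289, 0.0765]
ee_rot: [-0.55, 0.445, -0.443, 0.551]
contact_force: [-2.5, 0.1, 8.3]
finger_gap: 0.0139
```

Contact (8 N). Release and retreat straight up.

Request:
servo_tool(travel=[[0,0,0.1],[0,0,0.1],[0,0,0.1],[0,0,0.1],[0,0,3],[0,0,8],[0,0,10]], dr=[[0,0,0],[0,0,0],[0,0,0],[0,0,0],[0,0,0],[0,0,0],[0,0,0]], gripper=120)

```text
time_s: 20.75
position: [0.469, 0.1289, 0.1787]
ee_rot: [-0.548, 0.444, -0.444, 0.552]
contact_force: [0.3, -0.1, 0.0]
finger_gap: 0.049
```

```bash
python3 v.py w10.png; python3 -c "
from h import *
print(robot.sense()['joints'].round(2))"
```

```text
mat [0.5195 0.1395 0.207 ] 11.86267438948557 0.0026030155386169707
[0.4699 0.1292 0.1802] 20.8 0.04956853310485409
yaw -77.8118176936344
[-0.66  0.45  0.5   1.95 -0.29  0.81  0.21]
```

View pics/w10.png

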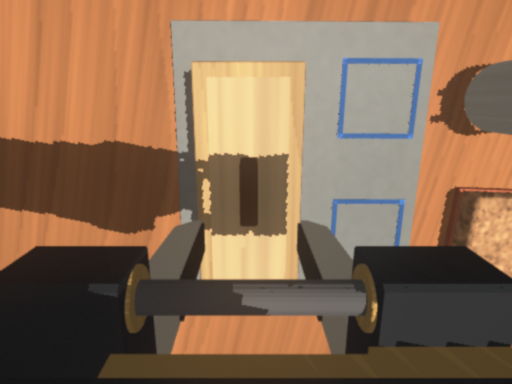

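Request:
servo_tool(travel=[[1.5,-5,0],[3,-11,0],[5,-17,0],[7,-23,0],[8.5,-28,0],[9.5,-33,0],[10.5,-39,0],[10.5,-39.8,0]], dr=[[0,0,10],[0,0,20],[0,0,30],[0,0,40],[0,0,50],[0,0,60],[0,0,70],[0,0,80]], gripper=0)

```text
time_s: 21.8
position: [0.573, -0.2758, 0.1785]
ee_rot: [-0.706, -0.01, 0.015, 0.708]
contact_force: [-0.1, 0.2, 0.2]
finger_gap: 0.0931
```

Request:
servo_tool(travel=[[0,0,0],[0,0,0],[0,0,0]], dr=[[0,0,8],[0,0,8],[0,0,8]])

```text
time_s: 22.18
position: [0.5729, -0.2751, 0.1779]
ee_rot: [-0.703, -0.059, 0.064, 0.706]
contact_force: [0.7, 0.0, -0.2]
finger_gap: 0.0933
```

```bash
python3 v.py w11.png; python3 - <<'E'
from h import *
print(w2px(load('w11.png'),[.575,-.2694,.07]))
from scipy.spatial.transform import Rotation as R
s=robot.sense();print(R.from_quat(s['ee_rot']).as_matrix().round(3),s['joints'].round(2))
E
```

```text
mat [0.5195 0.1395 0.207 ] 11.86267438948557 0.0026030155386169707
[ 0.5731 -0.275   0.1781] 22.225 0.0929364078420642
yaw 9.980773359231955
[[254.48619646 188.7382263 ]]
[[ 0.985 -0.007 -0.173]
 [ 0.173  0.004  0.985]
 [-0.006 -1.     0.005]] [ 0.38  0.63  0.06  1.51 -0.04  1.    2.19]
```

View pics/w11.png

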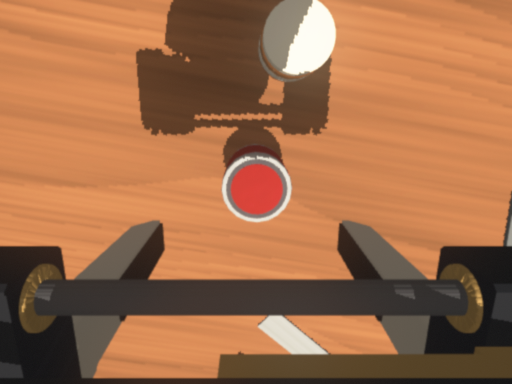

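Tin lid at (256,187), within 2 px of the prediction. Descending.

Request:
servo_tool(travel=[[0.3,0.65,0],[0.3,0.65,-5],[0.3,0.65,-10],[0.3,0.65,-14],[0.3,0.65,-15.8],[0.3,0.65,-15.8],[0.3,0.65,-15.8]], dr=[[0,0,0],[0,0,0],[0,0,0],[0,0,0],[0,0,0],[0,0,0],[0,0,0]])

```text
time_s: 23.1
position: [0.5776, -0.269, 0.0219]
ee_rot: [-0.704, -0.06, 0.063, 0.705]
contact_force: [0.4, 0.1, -0.1]
finger_gap: 0.0928
```

Request:
servo_tool(travel=[[0,0,0],[0,0,0],[0,0,0],[0,0,0],[0,0,0]], dr=[[0,0,0],[0,0,0],[0,0,0],[0,0,0],[0,0,0]], gripper=255)

```text
time_s: 23.72
position: [0.5776, -0.2688, 0.0222]
ee_rot: [-0.703, -0.06, 0.063, 0.705]
contact_force: [-1.1, 0.7, 2.8]
finger_gap: 0.0598
```

Request:
servo_tool(travel=[[0,0,5],[0,0,10],[0.3,6,12],[0.3,49.4,12],[0.3,49.4,12],[0.3,49.4,12],[0.3,49.4,12],[0.3,49.4,12]], dr=[[0,0,0],[0,0,0],[0,0,0],[0,0,2],[0,0,2],[0,0,2],[0,0,2],[0,0,2]])

```text
time_s: 24.72
position: [0.5797, 0.1046, 0.1412]
ee_rot: [-0.703, -0.072, 0.076, 0.704]
contact_force: [1.2, -0.8, -2.6]
finger_gap: 0.0601
```

Request:
servo_tool(travel=[[0,12.7,0],[0,12.7,0],[0,12.7,-2],[0,12.7,-6],[0,12.7,-6]], dr=[[0,0,0],[0,0,0],[0,0,0],[0,0,0],[0,0,0]])

```text
time_s: 25.35
position: [0.576, 0.2302, 0.0772]
ee_rot: [0.704, 0.068, -0.079, -0.703]
contact_force: [0.3, -1.3, -3.6]
finger_gap: 0.0599
```

```bash
python3 v.py w12.png
```

```text
mat [0.5195 0.1395 0.207 ] 11.86267438948557 0.0026030155386169707
[0.5781 0.2307 0.0795] 25.4 0.059519011131035277
yaw 11.955454768454906
```

View pics/w12.png

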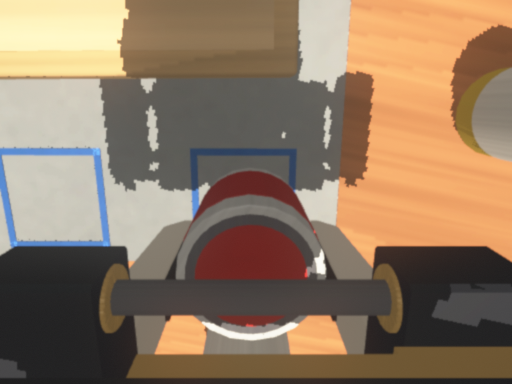

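Tin lid ring centre at (249,267); square's near edge at row 151, columns 190–296.

```bash
python3 - <<'E'
from m import *
f=load('w12.png'); d=px2w(f,(249.5,267),.1273)[0]; e=px2w(f,[(190,150),(296,150)],.006); c,s=np.cos(M[2]),np.sin(M[2])
print(d,e,e[:,:2].mean(0)+.038*np.array([c,s]),b2w(.075,.07))
q=px2w(f,[(0,149),(98,149),(108,246),(12,246)],.006).mean(0);print(q,b2w(.075,-.07))
E
```

```text
mat [0.5195 0.1395 0.207 ] 11.86267438948557 0.0026030155386169707
[0.56867892 0.2295325  0.1273    ] [[0.54983166 0.18196749 0.006     ]
 [0.534081   0.25571629 0.006     ]] [0.57914477 0.22665342] [0.57847715 0.22344209]
[0.60663618 0.09044868 0.006     ] [0.60725649 0.08643205]
```

Request:
servo_tool(travel=[[0.3,-0.5,0],[0.3,-0.5,0],[0.3,-0.5,0]], dr=[[0,0,0],[0,0,0],[0,0,0]])

```text
time_s: 25.78
position: [0.5818, 0.2256, 0.0805]
ee_rot: [-0.703, -0.07, 0.076, 0.704]
contact_force: [-0.2, -0.4, -2.2]
finger_gap: 0.0599
```

```bash
python3 v.py w13.png; python3 - <<'E'
from h import *
f=grab('scene','s13.png'); im=f['image'][:,:,::-1]
a=im[110:230,190:350]; cv2.imwrite('pics/zs13.png',cv2.resize(a,None,fx=5,fy=5,interpolation=cv2.INTER_CUBIC))
from scipy.spatial.transform import Rotation as R
s=robot.sense();print(R.from_quat(s['ee_rot']).as_matrix().round(3))
E
```

```text
mat [0.5195 0.1395 0.207 ] 11.86267438948557 0.0026030155386169707
[0.5816 0.2259 0.0804] 25.825 0.05974188449755169
yaw 11.940518623403745
[[ 0.978 -0.009 -0.207]
 [ 0.207  0.     0.978]
 [-0.009 -1.     0.002]]
```

View pics/w13.png

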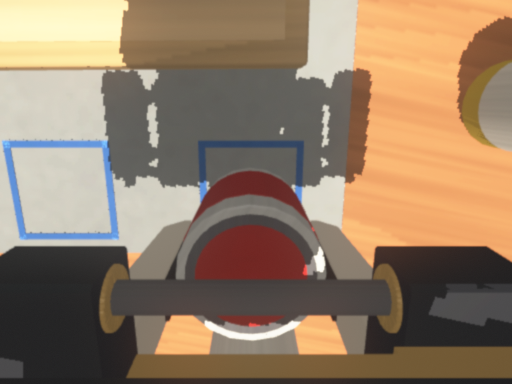

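View pics/zs13.png

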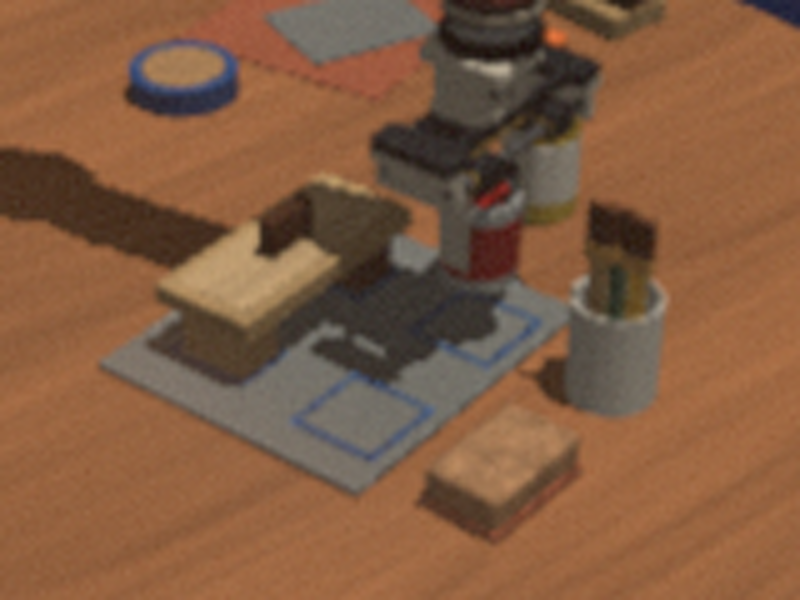

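Request:
servo_tool(travel=[[0.2,0,-2],[0.2,0,-4],[0.2,0,-5],[0.2,0,-5.1],[0.2,0,-5.1],[0.2,0,-5.1]], dr=[[0,0.5,0],[0,0.5,0],[0,0.5,0],[0,0.5,0],[0,0.5,0],[0,0.5,0]])

```text
time_s: 26.62
position: [0.5835, 0.226, 0.0292]
ee_rot: [-0.703, -0.067, 0.08, 0.704]
contact_force: [-0.4, -1.0, -3.3]
finger_gap: 0.0593
```

Request:
servo_tool(travel=[[0,0,0],[0,0,-0.1],[0,0,-0.15],[0,0,-0.15]], dr=[[0,-1,0],[0,-1,0],[0,-1,0],[0,-1,0]])

```text
time_s: 27.12
position: [0.5832, 0.2263, 0.0281]
ee_rot: [-0.703, -0.073, 0.074, 0.703]
contact_force: [-1.9, -0.3, 0.6]
finger_gap: 0.0597
```

Nearly seated (load is off the wrist). A touch lower, then release.

Request:
servo_tool(travel=[[0,0,-0.05],[0,0,-0.05]], dr=[[0,0,0],[0,0,0]])

```text
time_s: 27.38
position: [0.5833, 0.2263, 0.028]
ee_rot: [-0.703, -0.073, 0.074, 0.703]
contact_force: [-1.5, -0.5, 3.9]
finger_gap: 0.0598
```

Request:
servo_tool(travel=[[0,0,0],[0,0,0],[0,0,0],[0,0,0],[0,0,4],[0,0,9],[0,0,14],[0,-6,16]], dr=[[0,0,0],[0,0,0],[0,0,0],[0,0,0],[0,0,0],[0,0,0],[0,0,0],[0,0,0]], gripper=0)

```text
time_s: 28.38
position: [0.5843, 0.1739, 0.1911]
ee_rot: [-0.7, -0.08, 0.075, 0.705]
contact_force: [1.3, -1.4, 0.6]
finger_gap: 0.093
```

Request:
servo_tool(travel=[[0,-5,0],[0,-10,0],[0,-15,0],[-1,-20,0],[-2,-26,0],[-4,-32,0],[-6,-38,0],[-8,-42,0]], dr=[[0,0,0],[0,0,0],[0,0,0],[0,0,0],[0,0,0],[0,0,0],[0,0,0],[0,0,0]])

```text
time_s: 29.38
position: [0.503, -0.2496, 0.1913]
ee_rot: [-0.701, -0.079, 0.074, 0.705]
contact_force: [0.5, -0.6, 0.5]
finger_gap: 0.093
```

```bash
python3 - <<'E'
from h import *
f=grab('top','t14.png'); im=f['image'][:,:,::-1]
a=im[125:275,105:285]; cv2.imwrite('pics/zt14.png',cv2.resize(a,None,fx=4,fy=4,interpolation=cv2.INTER_CUBIC))
print(robot.sense()['position'])
E
```

```text
[ 0.49851433 -0.25716136  0.19136433]
```

View pics/zt14.png

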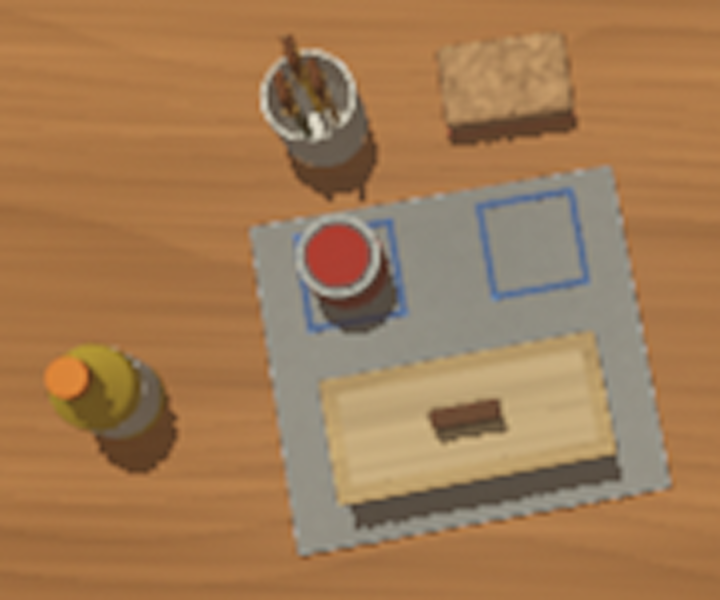

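Top view: tin ring centre at zoomed (339,256). Front top corners are about (320,380), (597,333), (615,457) and (341,503).

```bash
python3 - <<'E'
from m import *
f=load('t14.png')
def w2b(w):
    c,s=np.cos(M[2]),np.sin(M[2]); d=np.array(w)[:2]-M[:2]; return np.array([c*d[0]+s*d[1],-s*d[0]+c*d[1]])*1000
print('tin',w2b(px2w(f,A((339,256)),.076)[0]))
p,e=fit(px2w(f,A([(320,380),(597,333),(615,457),(341,503)]),.069),rect(0,0,90,200)); print('front',w2b(p),np.degrees(p[2]),e)
E
python3 v.py w15.png;  python3 - <<'E'
from h import *
print(w2px(load('w15.png'),[.4541,-.260,.08]))
E
```

```text
mat [0.5195 0.1395 0.207 ] 11.86267438948557 0.0026030155386169707
tin [77.44839982 69.84137127]
front [-52.4850432   -2.27842905] 11.34359941230251 0.002248022061152398
mat [0.5195 0.1395 0.207 ] 11.86267438948557 0.0026030155386169707
[ 0.5003 -0.2538  0.1913] 29.475 0.09312135808889478
yaw 11.910638099580838
[[256.73999747 130.84974418]]
```

View pics/w15.png

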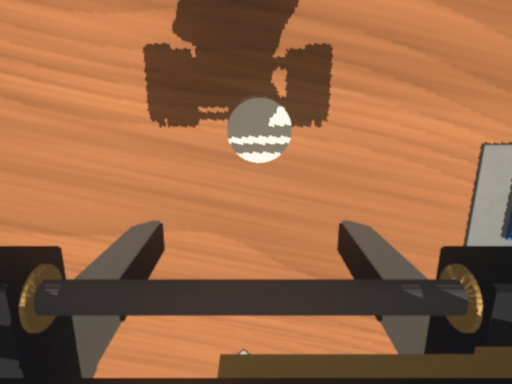

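Jar cap at (259,130), as predicted. Moving over it and down.

Request:
servo_tool(travel=[[-4.5,-0.5,0],[-4.5,-0.5,-2],[-4.5,-0.5,-6],[-4.5,-0.5,-11],[-4.5,-0.5,-15],[-4.5,-0.5,-17],[-4.5,-0.5,-17],[-4.5,-0.5,-17]], dr=[[0,0,0],[0,0,0],[0,0,0],[0,0,0],[0,0,0],[0,0,0],[0,0,0],[0,0,0]])

```text
time_s: 30.48
position: [0.4562, -0.2588, 0.0221]
ee_rot: [-0.703, -0.075, 0.072, 0.704]
contact_force: [0.5, 0.3, 0.5]
finger_gap: 0.0928
```

Request:
servo_tool(travel=[[0,0,0],[0,0,0],[0,0,0],[0,0,0],[0,0,0]], dr=[[0,0,0],[0,0,0],[0,0,0],[0,0,0],[0,0,0]], gripper=255)

```text
time_s: 31.1
position: [0.4562, -0.2589, 0.0223]
ee_rot: [-0.703, -0.075, 0.072, 0.704]
contact_force: [-0.3, -0.3, 1.7]
finger_gap: 0.0556
```

Request:
servo_tool(travel=[[0,0,5],[0,0,11],[3,5,13],[15.3,34.7,13],[15.3,34.7,13],[15.3,34.7,13],[15.3,34.7,13],[15.3,34.7,13]], dr=[[0,0,0],[0,0,0],[0,0,0],[0,0,0],[0,0,0],[0,0,0],[0,0,0],[0,0,0]])

```text
time_s: 32.1
position: [0.6055, 0.0815, 0.1514]
ee_rot: [-0.703, -0.075, 0.072, 0.704]
contact_force: [0.7, -0.7, -2.2]
finger_gap: 0.0557
```

Request:
servo_tool(travel=[[0.4,0.6,0],[0.4,0.6,-3],[0.4,0.6,-7],[0.4,0.6,-7],[0.4,0.6,-7]], dr=[[0,0,0],[0,0,0],[0,0,0],[0,0,0],[0,0,0]])

```text
time_s: 32.72
position: [0.6101, 0.0869, 0.0822]
ee_rot: [-0.703, -0.075, 0.072, 0.703]
contact_force: [0.5, -0.5, -2.7]
finger_gap: 0.056
```

```bash
python3 v.py w16.png; python3 - <<'E'
from h import *
from scipy.spatial.transform import Rotation as R
s=robot.sense();print(R.from_quat(s['ee_rot']).as_matrix().round(3))
E
```

```text
mat [0.5195 0.1395 0.207 ] 11.86267438948557 0.0026030155386169707
[0.6107 0.0871 0.0829] 32.775 0.05575037338761301
yaw 11.889031371515854
[[ 0.979  0.006 -0.206]
 [ 0.206  0.001  0.979]
 [ 0.006 -1.     0.   ]]
```

View pics/w16.png

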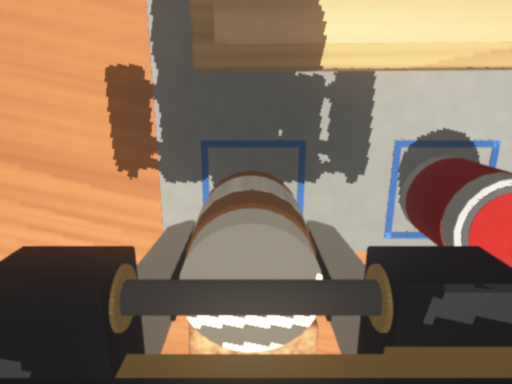

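Jar is over its square (edge at row 144, columns 202–305). Lowering.

Request:
servo_tool(travel=[[0,0.1,-2],[0,0.1,-4],[0,0.1,-5.2],[0,0.1,-5.4],[0,0.1,-5.4],[0,0.1,-5.4]], dr=[[0,0.3,0],[0,0.3,0],[0,0.3,0],[0,0.3,0],[0,0.3,0],[0,0.3,0]])

```text
time_s: 33.52
position: [0.6112, 0.0882, 0.0294]
ee_rot: [-0.703, -0.074, 0.073, 0.704]
contact_force: [-0.1, -0.5, -2.1]
finger_gap: 0.0557
```

Request:
servo_tool(travel=[[0,0,-0.1],[0,0,-0.1],[0,0,-0.1]], dr=[[0,0,0],[0,0,0],[0,0,0]])

```text
time_s: 33.9
position: [0.6112, 0.0882, 0.0285]
ee_rot: [-0.703, -0.074, 0.072, 0.704]
contact_force: [-0.1, -0.0, -2.5]
finger_gap: 0.0556
```

Request:
servo_tool(travel=[[0,0,-0.1],[0,0,-0.1],[0,0,-0.1]], dr=[[0,0,0],[0,0,0],[0,0,0]])

```text
time_s: 34.28
position: [0.6112, 0.0882, 0.0284]
ee_rot: [-0.703, -0.074, 0.072, 0.704]
contact_force: [-3.6, 0.0, 6.2]
finger_gap: 0.0558
```

Seated. Release, go up, then clear away to the right.

Request:
servo_tool(travel=[[0,0,0],[0,0,0],[0,0,0],[0,0,0],[0,0,4],[0,0,9],[0,0,14],[0,0,17]], dr=[[0,0,0],[0,0,0],[0,0,0],[0,0,0],[0,0,0],[0,0,0],[0,0,0],[0,0,0]], gripper=0)

```text
time_s: 35.28
position: [0.6122, 0.0883, 0.2013]
ee_rot: [-0.703, -0.075, 0.071, 0.704]
contact_force: [0.3, 1.4, 0.2]
finger_gap: 0.093
```

Request:
servo_tool(travel=[[0,-5,0],[0,-11,0],[0,-17,0],[0,-23,0],[0,-29,0],[0,-30,0],[0,-30,0],[0,-30,0]], dr=[[0,0,0],[0,0,0],[0,0,0],[0,0,0],[0,0,0],[0,0,0],[0,0,0],[0,0,0]])

```text
time_s: 36.28
position: [0.6128, -0.2086, 0.2011]
ee_rot: [-0.702, -0.077, 0.072, 0.705]
contact_force: [1.6, -0.1, 0.3]
finger_gap: 0.0931
```

```bash
python3 - <<'E'
from h import *
f=grab('top','t17.png'); im=f['image'][:,:,::-1]
a=im[125:275,105:285]; cv2.imwrite('pics/zt17.png',cv2.resize(a,None,fx=4,fy=4,interpolation=cv2.INTER_CUBIC))
f=grab('scene','s17.png'); im=f['image'][:,:,::-1]
a=im[110:230,190:350]; cv2.imwrite('pics/zs17.png',cv2.resize(a,None,fx=5,fy=5,interpolation=cv2.INTER_CUBIC))
s=robot.sense();print(s['position'],s['time_s'],s['contact_force'])
E
```

```text
[ 0.61280619 -0.20889659  0.20130599] 36.375 [-0.31155508 -1.04874734  0.49786276]
```

View pics/zt17.png

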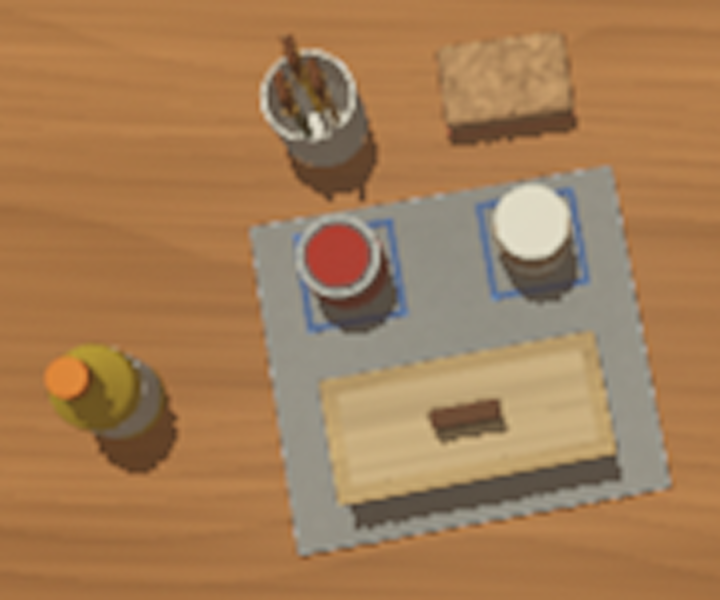

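View pics/zs17.png

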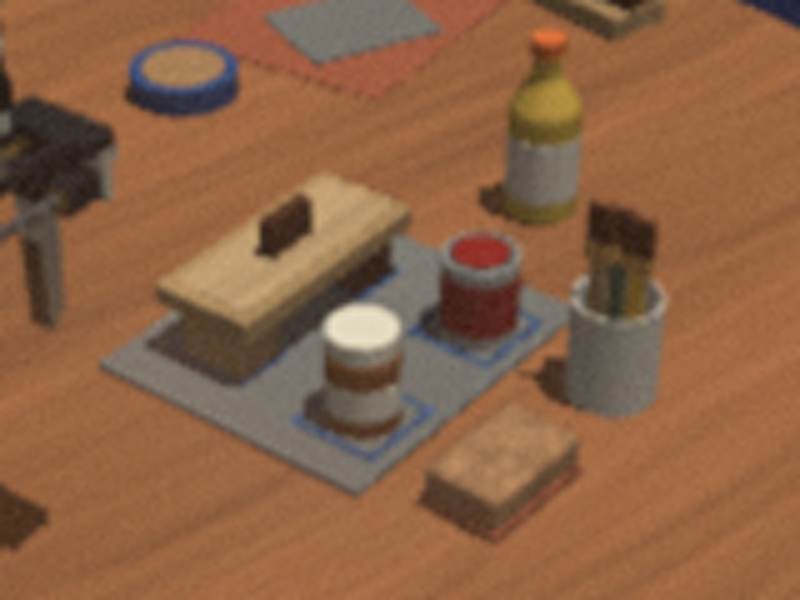

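Everything is upright in its mark. I'll measure the jar cap at zoomed (532,222), then hand in.

```bash
python3 - <<'E'
from m import *
f=load('t17.png')
c,s=np.cos(M[2]),np.sin(M[2])
for n,p,z in [('tin',(339,256),.076),('jar',(532,222),.086)]:
    d=px2w(f,A(p),z)[0][:2]-M[:2]; print(n,(c*d[0]+s*d[1])*1000,(-s*d[0]+c*d[1])*1000)
print(robot.hand_in())
E
```

```text
mat [0.5195 0.1395 0.207 ] 11.86267438948557 0.0026030155386169707
tin 77.44839981970065 69.84137127119429
jar 76.1157417256067 -70.31396715144108
the job is handed in; nothing more can be done
None
```

I set everything out as asked and handed the job in at about 36 s of the 141 s allowed. No verdict was reported. The brush pot is at the left, so the dark support is in the left near oblong and the pale one in the right. The drawer front lies on both, pull up. The tin is in the far left square and the jar in the far right.

These are my last top-camera measurements in the board's frame:

| Item | Measured | Target | Tolerance |
|---|---|---|---|
| Tin (mm) | (77, 70) | (75, 70) | 15 |
| Jar (mm) | (76, −70) | (75, −70) | 15 |
| Front (mm) | (−52, −2), about 0.5° off the board | (−55, 0) | 15 |
| Supports | within about 4 mm each, measured before the front covered them | centred in their oblongs | 14 |

- **Final pictures:** everything stood upright, with the pot, sanding block and glue bottle looking unmoved. The gripper was open and clear of everything.
- **Disagreement:** the wrist camera disagreed with the top camera by 2 to 4 mm, mostly in y. For the held tin it gave x about 7 mm off what the arm's own position implied. I set things down at a compromise, and the top view afterwards agreed with the arm's position.

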